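# Turn a lidless metal case over and slide it home in the assembly cradle

### The arm

A 6-joint arm with a two-finger parallel gripper is mounted at the origin on a cart in front of the work surface, level with it; the furniture and walls round the work are solid. World frame = base frame: x ahead of the robot, y to its left, z up, the work surface at z = 0. Lengths are in m, angles in rad, forces in N, time in s.
With the tool pointing down it reaches from about 0.4 to 0.825 m from the base axis. Payload 7 kg.
Tool frame: the origin (TCP) lies where the fingers leave the gripper's body, on its centre line; the fingertips stand 73 mm ahead of it and the grasp point (between the pads) lies 54 mm ahead of it; z points along the fingers, y is the line along which they close (so a half turn about z gives the same grasp; the last joint's range is limited). The gripper opens to 85 mm and grips with 20 to 120 N. Pads are 22 mm wide; open, the fingers measure 114 mm over their backs; the gripper's body (76 mm by 85 mm) begins 54 mm behind the grasp point. The pads swing forward as they close: fully open they stand 13 mm farther back than shut.
Start: joints at [-0.942, 0.359, 0.012, 0, -1.224, -0.288], TCP at [0.226, -0.636, 0.304] pointing down, gripper open.
Joint ranges: [-3.07, 3.07], [-1.43, 2.12], [-1.02, 1.25], [-3.03, 1.67], [-3.05, -0], [-3.03, 3.03]. Speed limits (rad/s): [2.39, 2.39, 3.01, 3.14, 3.14, 3.14].

### API

Orientations are given as a 3x3 rotation matrix whose columns are the frame's x, y, z axes.
In Python, from bench import manip gives the robot as it stands.
- The arm moves only by the shell command python3 -m crank 'ROWS' [FORCE]. ROWS is text: rows parted by semicolons, each of 7 numbers parted by spaces: the opening, from -1 (shut) to 1 (fully open), then the shift along the world's x, y, z as a fraction of full scale, then the turn, a rotation vector about the world's x, y, z as a fraction of full scale. In form: fingers dx dy dz rx ry rz; .... A call has 1 to 20 rows; each row shifts and turns the commanded pose from where the row before left it; what a row does not reach is not made up. Full scale, the value 1, is 0.03 m for a shift and 0.12 rad for a turn. A row lasts 1/10 s, in which the tool goes at most 50 mm and 8.59 degrees, less where a joint would pass 70% of its speed; a pose out of reach is approached as far as the arm can. A call with a number of a shift or a turn outside -1 to 1 is refused whole. A call with a gripper value outside its range is refused whole. The fingers move at their own pace and stop on an object; FORCE is the grip in N (left out, the last holds). Time passes only in rows, so rows that do not move let the fingers close. It gives the time, the measured TCP pose, the force, the opening and the grip force at its end, in the units of the state.
- manip.state(): the state, without advancing time (a new reading comes with each control period).
- manip.get_image(name): name is "scene" or "top"; returns (picture, depth): 400x640x3 uint8, blue, green, red; 400x640 float32, m along the optical axis (not along the pixel's ray), 0 where there is no reading.
- manip.camera_params(name): a dict with "fx", "fy", "cx", "cy" (pixels), "k1" (the pictures are not rectified: a ray, as slopes to the right and down, at radius r is drawn at 1 + k1 r^2 times it, then the intrinsics apply), "camera_from_world" (4x4, takes a point from world to camera coordinates). Camera axes: x right, y up, looking along -z (the intrinsics and any distortion apply to the point x, -y, -z); pixel columns grow to the right and rows downward; lengths in m; the calibration is good to about 2 mm. A picture is of the moment at which its call begins. camera_params takes no time and is no camera call.
- manip.close_job(): hands the job in; it is judged then, once.
The state is a dict: "clock": time; "joints": joint angles; "dq": joint speeds; "effort": joint torques, N m; "position": TCP position; "tcp_rot": TCP orientation; "force": force on the tool from outside, world axes, zero at the start; "ft_torque": the same for the moment, N m; "opening": finger opening in m; "gripper_force": force on a finger pad.
Only numpy, scipy, OpenCV 4.12 (cv2) and the standard library are available. Lean on these libraries where they do the work, as an engineer would, in place of code of your own. Each camera call takes 0.05 s, during which the arm holds its last target. There are 200 camera calls.

### The job

The small lidless metal case lies open side down on the bench. Turn it over by way of its side: stand it on one of its side faces, let go of it there, then turn it on from the other side until it rests open side up on the cradle's apron or the bench, and let go again. Then push it endways along the cradle between the rails and under the bridge, until it sits flat and square with its end fully home against the end stop, and leave the battery, the crocodile clip, the relay and the heatsink where they are.

Things in the scene. Friction and masses are not known exactly. Their poses are not given: they have to be found in the camera images.
- case_center (a point): Centre of the bare-aluminium case, a box without lid, 64 (x) x 46 (y) x 46 mm (z) outside, plain flat faces, walls and floor 3 mm, 0.13 to 0.25 kg. z points out of the closed face (four small dark pads): up at the start, must be down at the end; -z out of the open side. It stands steadily on any face; grip it across its y. Its x goes along the cradle's channel, either end first.
- cradle_stop (a point): On the grey cradle, fixed to the bench: middle of the end stop's front face, at the top of the base plate (6 mm above the bench). x points along the channel into the stop, z up. Stop: 52 mm wide, 30 high, 12 thick. Two rails 52 mm apart inside, 10 wide, 10 high, from x = -60 to +16 mm. Case home: its centre at x = -32, y = 0, z = +23 mm here.
- cradle_bridge (a point): Middle of the underside of the cradle's fixed bridge, 56 mm above the plate, 14 mm before the stop face; axes as cradle_stop. The bridge is 16 mm long (x), 94 mm wide over its posts, 8 mm thick, bolt heads 3 mm more. The case passes under it, so it must be slid in from the apron. Room: the front edge of an overhead shelf hangs at world x = 0.94, z = 0.30 m; keep the wrist before it.
- cradle_apron (a point): Middle of the cradle's apron, at plate height (6 mm above the bench), 127 mm before the stop face; axes as cradle_stop. The apron is bare plate, 86 mm long (x) and 100 mm wide: room to set the case down. Past its end (x = +43 mm here) flared noses 10 mm high, about 71 mm apart inside at their tips, lead into the rails (which begin at x = +67).
- battery_9v_mid (a point): Middle of a bystander: block battery standing upright, 18 x 27 x 48 mm high (x, y, z), near one end of the case. Leave it where it is.
- croc_black_mid (a point): Middle of a bystander: black crocodile clip lying flat, 10 x 50 x 11 mm (x, y, z), near the other end of the case (which end has which varies). Leave it where it is.
- relay_mid (a point): Middle of a bystander: clear-covered relay, 21 x 28 x 34 mm high, at one side of the cradle. Leave it where it is. Room furniture and clutter beyond world y = 0.38 and y = -0.32 m (the dark box at y < -0.40, x > 0.58 is 0.19 m high) is fixed.
- heatsink_mid (a point): Bystander: black finned heatsink, 28 x 50 x 30 mm high; the point lies half-way up (15 mm), 8 mm from its plain back (at -x) and 14 mm from its fin edges (at +x); at the other side of the cradle (which side has which varies). Leave it where it is.
There are look-alikes about, which are no part of the job. Leave any pink or yellow look-alike of the part that bears case_center alone. Of the things that look like the part that bears cradle_stop, take the one that is farthest to the robot's left at the start.

How it is judged:
By the outcome, as a careful person would: the job done as asked, in the order asked, and still so for the second after the job is handed in, with the robot touching nothing.
It also fails if it takes over 72 s, if anything falls off the work surface, if the arm or the gripper's body presses on something with over 40 N, if the wrist force passes 120 N, or if a joint passes its speed limit or range.

## Working session

There is one attempt and no reset: what is moved stays moved. The work goes in short steps, Python scripts to look and compute and a shell command to move; the robot and the scene stay as the last step left them, time stands still between calls to the robot, and variables do not carry over. Pictures are saved under pics/ and viewed, at most 10 in all, crops included, and the job is handed in when it is done.

```bash
ls; mkdir -p pics
cat > h.py <<'E'
import numpy as np, cv2
from bench import manip
def cam(n):
    p=manip.camera_params(n); return p
def ray(p,u,v):
    d=cv2.undistortPoints(np.array([[[u,v]]],float),np.array([[p['fx'],0,p['cx']],[0,p['fy'],p['cy']],[0,0,1.]]),np.array([p['k1'],0,0,0,0.]))[0,0]
    T=np.linalg.inv(np.array(p['camera_from_world']))
    return T[:3,3],T[:3,:3]@np.array([d[0],-d[1],-1.])
def onplane(p,u,v,z):
    o,d=ray(p,u,v); return o+d*(z-o[2])/d[2]
def atdepth(p,u,v,dep):
    o,d=ray(p,u,v); return o+d*dep
def pix(p,P):
    T=np.array(p['camera_from_world']); c=T[:3,:3]@np.array(P)+T[:3,3]
    x,y=c[0]/-c[2],-c[1]/-c[2]; k=1+p['k1']*(x*x+y*y)
    return p['fx']*x*k+p['cx'],p['fy']*y*k+p['cy']
def cloud(n,dep):
    p=cam(n); H,W=dep.shape
    uv=np.stack(np.meshgrid(np.arange(W),np.arange(H)),-1).reshape(-1,1,2).astype(float)
    d=cv2.undistortPoints(uv,np.array([[p['fx'],0,p['cx']],[0,p['fy'],p['cy']],[0,0,1.]]),np.array([p['k1'],0,0,0,0.]))[:,0]
    T=np.linalg.inv(np.array(p['camera_from_world']))
    P=np.c_[d[:,0],-d[:,1],-np.ones(len(d))]*dep.reshape(-1,1)
    return (P@T[:3,:3].T+T[:3,3]).reshape(H,W,3)
E
python3 - <<'E'
from h import *
for n in('scene','top'):
    im,d=manip.get_image(n); cv2.imwrite(f'pics/{n}0.png',im); np.savez(f'pics/{n}0.npz',im=im,d=d)
    p=cam(n); print(n,{k:p[k] for k in('fx','fy','cx','cy','k1')}, np.linalg.inv(np.array(p['camera_from_world'])).round(3).tolist(), (d==0).mean())
print(manip.state())
E
```

```text
pics
scene {'fx': 471.71919420678364, 'fy': 471.71919420678364, 'cx': 318.17844879512626, 'cy': 201.67367045012415, 'k1': 0.04359261873724482} [[-0.766, 0.241, -0.595, -0.166], [-0.642, -0.321, 0.696, 0.954], [-0.023, 0.916, 0.401, 0.599], [0.0, 0.0, 0.0, 1.0]] 0.0040234375
top {'fx': 419.2142085222172, 'fy': 419.2142085222172, 'cx': 318.13386896859197, 'cy': 198.79785237314064, 'k1': -0.028436250373473873} [[0.016, 0.985, -0.17, 0.446], [-1.0, 0.017, 0.007, 0.062], [0.01, 0.17, 0.985, 1.042], [0.0, 0.0, 0.0, 1.0]] 0.00377734375
{'clock': 0.1, 'joints': array([-9.41938084e-01,  3.59299730e-01,  1.11577027e-02, -2.76922993e-04,
       -1.22409395e+00, -2.88132119e-01]), 'dq': array([-2.04385803e-05, -2.14285253e-04,  2.10582219e-03,  1.65196176e-03,
        1.54272086e-04,  3.69122706e-04]), 'effort': array([-2.20652728e-03, -5.84767234e+01,  2.94109672e+01,  6.95455894e+00,
       -3.16996659e-03,  1.16501305e-06]), 'position': array([ 0.22545815, -0.63589891,  0.30307618]), 'tcp_rot': array([[-9.42543717e-01, -3.34082231e-01, -6.36204936e-04],
       [-3.34082799e-01,  9.42542809e-01,  1.31743556e-03],
       [ 1.59518576e-04,  1.45428573e-03, -9.99998930e-01]]), 'force': array([ 0.17239191, -0.50796055,  0.62749648]), 'ft_torque': array([ 0.03073002, -0.01287425, -0.00094874]), 'gripper_force': 0.0, 'opening': 0.08533928730259241}
```

View pics/top0.png

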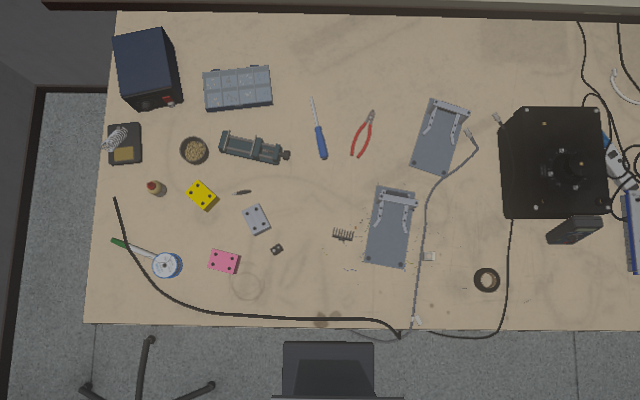

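View pics/scene0.png

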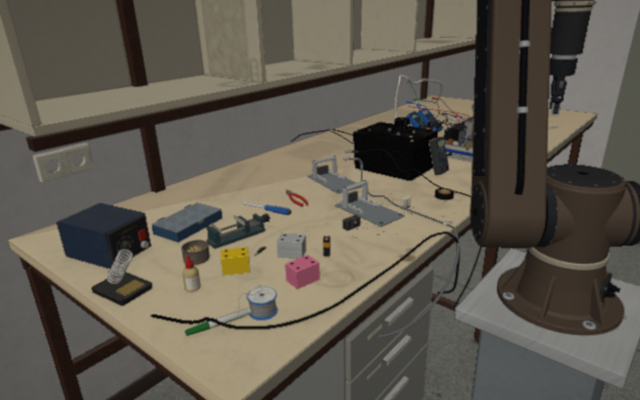

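Top view: the case is the grey box with four dark pads at (256,219); pink (223,261) and yellow (201,195) are look-alikes. There are two cradles, at (390,228) and (440,135). The one at (390,228) lies farther left (robot's left is image left), so that is the one meant. The clip is at (243,192), the battery at (277,249), the heatsink at (343,233) and the relay at (429,256). I'll confirm in an enlarged crop and measure.

```bash
cat > m1.py <<'E'
from h import *
z=np.load('pics/top0.npz'); im,d=z['im'],z['d']; P=cloud('top',d)
def q(name,u0,u1,v0,v1,zlo,zhi):
    R=P[v0:v1,u0:u1]; m=((R[...,2]>zlo)&(R[...,2]<zhi)&(d[v0:v1,u0:u1]>0)).astype(np.uint8)
    m=cv2.morphologyEx(m,cv2.MORPH_OPEN,np.ones((2,2)))
    X=R[m>0]; (c,s,a)=cv2.minAreaRect(X[:,:2].astype(np.float32))
    print(name,len(X),'med',np.median(X,0).round(4),'rect c',np.round(c,4),'size',np.round(s,4),'ang',round(a,1),'z95',np.percentile(X[:,2],95).round(4))
print('bench z', np.median(P[280:300,330:360,2]),np.median(P[215:240,300:320,2]))
q('case',235,280,198,242,.035,.06)
q('batt',266,290,238,262,.03,.06)
q('clip',230,256,184,200,.005,.03)
q('heats',328,358,222,245,.012,.05)
q('relay',420,440,244,266,.015,.05)
q('plate',355,422,180,275,.003,.009)
q('bridge',365,420,180,215,.05,.09)
q('stop',365,420,180,215,.028,.045)
q('rails',360,422,180,275,.012,.022)
cv2.imwrite('pics/crop.png',cv2.resize(im[165:285,220:450],None,fx=3.4,fy=3.4,interpolation=cv2.INTER_CUBIC))
E
python3 m1.py
```

```text
bench z -6.688278802147174e-05 0.00010219195566962824
case 526 med [0.5657 0.2013 0.0458] rect c [0.5096 0.1546] size [0.2165 0.0584] ang 40.6 z95 0.049
batt 88 med [0.4959 0.1499 0.0456] rect c [0.4957 0.1509] size [0.0151 0.0264] ang 34.9 z95 0.0489
clip 42 med [0.6382 0.2403 0.0067] rect c [0.5503 0.1502] size [0.2711 0.0267] ang 46.0 z95 0.0127
heats 62 med [ 0.525  -0.0081  0.0235] rect c [ 0.5251 -0.0093] size [0.0489 0.0086] ang 83.4 z95 0.0313
relay 124 med [ 0.4858 -0.2151  0.0333] rect c [ 0.4728 -0.0893] size [0.0234 0.3062] ang 5.5 z95 0.0369
plate 2074 med [ 0.5328 -0.1245  0.006 ] rect c [ 0.5606 -0.0716] size [0.264  0.2318] ang 89.2 z95 0.0105
bridge 282 med [ 0.6155 -0.137   0.0698] rect c [ 0.5608 -0.0525] size [0.0705 0.3157] ang 32.4 z95 0.0734
stop 92 med [ 0.6352 -0.1387  0.0362] rect c [ 0.6313 -0.1397] size [0.059  0.0202] ang 85.6 z95 0.0704
rails 235 med [ 0.5882 -0.158   0.0153] rect c [ 0.5253 -0.0797] size [0.1163 0.3027] ang 50.1 z95 0.0198
```

View pics/crop.png

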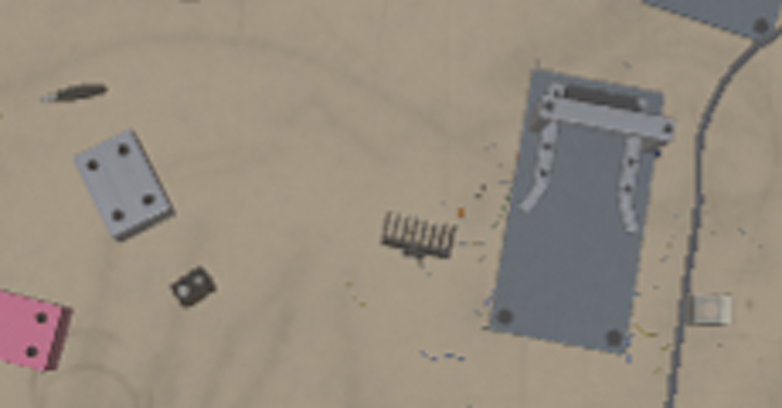

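The crop confirms the grey case and the left cradle: stop and bridge at the far end, bare apron at the near end, heatsink on its left, relay on its right. Next I'll take cleaner measurements, keeping the largest component of each and adding the scene view.

```bash
cat > m2.py <<'E'
from h import *
import sys
def comp(P,d,box,zlo,zhi):
    u0,u1,v0,v1=box; R=P[v0:v1,u0:u1]
    m=((R[...,2]>zlo)&(R[...,2]<zhi)&(d[v0:v1,u0:u1]>0)).astype(np.uint8)
    n,l,s,_=cv2.connectedComponentsWithStats(m,connectivity=4)
    k=1+np.argmax(s[1:,4]); return R[l==k]
def rep(name,X):
    (c,s,a)=cv2.minAreaRect(X[:,:2].astype(np.float32))
    print(name,len(X),'med',np.median(X,0).round(4),'c',np.round(c,4),'size',np.round(s,4),'ang',round(a,1))
if __name__=='__main__':
  z=np.load('pics/top0.npz'); d=z['d']; P=cloud('top',d)
  for n,b,lo,hi in [('case',(235,280,198,242),.040,.053),('batt',(266,290,238,262),.04,.056),('clip',(230,256,184,200),.004,.02),
    ('heats',(328,358,222,245),.008,.04),('relay',(420,440,244,266),.025,.045),('plate',(355,422,180,275),.0035,.0085),('bridge',(365,420,180,215),.058,.08),
    ('stop',(365,420,180,215),.030,.042),('railL',(370,393,195,230),.0105,.025),('railR',(395,420,195,240),.0105,.025)]:
    rep('T '+n,comp(P,d,b,lo,hi))
  # rail inner lines
  z=np.load('pics/scene0.npz'); d=z['d']; P=cloud('scene',d); P[d==0]=9
  C=lambda x,y,r:(np.hypot(P[...,0]-x,P[...,1]-y)<r)
  for n,x,y,r,lo,hi in [('case',.566,.201,.06,.040,.053),('batt',.496,.150,.03,.04,.056),('heats',.525,-.009,.05,.01,.04),('relay',.486,-.215,.03,.025,.045),('plate',.55,-.126,.14,.0035,.0085),('bridge',.615,-.137,.07,.058,.08)]:
    m=C(x,y,r)&(P[...,2]>lo)&(P[...,2]<hi)
    if m.sum()>5: rep('S '+n,P[m])
E
python3 m2.py
```

```text
T case 522 med [0.5689 0.204  0.046 ] c [0.5689 0.2044] size [0.0647 0.046 ] ang 28.5
T batt 84 med [0.4983 0.1523 0.0466] c [0.4976 0.1521] size [0.0169 0.0261] ang 35.0
T clip 47 med [0.6395 0.2428 0.0091] c [0.6398 0.2433] size [0.0086 0.0348] ang 8.6
T heats 110 med [ 0.531  -0.0093  0.0273] c [ 0.5337 -0.0061] size [0.0502 0.0241] ang 89.5
T relay 112 med [ 0.4883 -0.2126  0.0341] c [ 0.4874 -0.2136] size [0.0287 0.0203] ang 83.4
T plate 1769 med [ 0.5295 -0.1199  0.006 ] c [ 0.5423 -0.1208] size [0.1007 0.1599] ang 80.6
T bridge 279 med [ 0.6167 -0.1336  0.0702] c [ 0.6171 -0.1337] size [0.0914 0.017 ] ang 80.0
T stop 92 med [ 0.6376 -0.1381  0.0358] c [ 0.6374 -0.1383] size [0.0506 0.0109] ang 81.2
T railL 113 med [ 0.5908 -0.0988  0.0159] c [ 0.5893 -0.0975] size [0.014  0.0699] ang 72.8
T railR 126 med [ 0.5816 -0.1612  0.0156] c [ 0.5778 -0.1629] size [0.0169 0.0709] ang 79.5
S case 283 med [0.5615 0.21   0.0459] c [0.5648 0.2068] size [0.0648 0.0528] ang 28.0
S batt 49 med [0.4912 0.1597 0.0459] c [0.4931 0.1555] size [0.0161 0.0257] ang 30.8
S heats 172 med [0.5275 0.0024 0.0241] c [ 0.5307 -0.0043] size [0.0549 0.0275] ang 77.5
S relay 51 med [ 0.4823 -0.2073  0.0325] c [ 0.4846 -0.2121] size [0.0225 0.0314] ang 5.3
S plate 788 med [ 0.5225 -0.1194  0.0061] c [ 0.5418 -0.122 ] size [0.2471 0.1901] ang 62.3
S bridge 126 med [ 0.6113 -0.1283  0.0687] c [ 0.6121 -0.1279] size [0.0965 0.0214] ang 78.7
```

```bash
python3 - <<'E'
from h import *
for i in range(3):
    print([np.linalg.inv(np.array(cam(n)['camera_from_world']))[:3,3].round(4).tolist() for n in('top','scene')])
E
python3 m2.py | grep -E "case|bridge|stop"; nproc
```

```text
[[0.4465, 0.0619, 1.0423], [-0.1662, 0.9543, 0.5988]]
[[0.4465, 0.0619, 1.0423], [-0.1662, 0.9543, 0.5988]]
[[0.4465, 0.0619, 1.0423], [-0.1662, 0.9543, 0.5988]]
T case 522 med [0.5689 0.204  0.046 ] c [0.5689 0.2044] size [0.0647 0.046 ] ang 28.5
T bridge 279 med [ 0.6167 -0.1336  0.0702] c [ 0.6171 -0.1337] size [0.0914 0.017 ] ang 80.0
T stop 92 med [ 0.6376 -0.1381  0.0358] c [ 0.6374 -0.1383] size [0.0506 0.0109] ang 81.2
S case 283 med [0.5615 0.21   0.0459] c [0.5648 0.2068] size [0.0648 0.0528] ang 28.0
S bridge 126 med [ 0.6113 -0.1283  0.0687] c [ 0.6121 -0.1279] size [0.0965 0.0214] ang 78.7
4
```

Measured so far:
- **Case:** centre about (0.567, 0.204), top at 46 mm as it should be, x axis at yaw 28°.
- **Cradle:** stop face about (0.631, -0.137), channel yaw about -9.6°. Plate 100 mm wide, bridge top about 70 mm, both as given.

Plan:
1. Grip across y with the tool leaning inward 45°, then turn it -90° about case y to stand on an end, and release.
2. Re-grip leaning inward and turn again onto the apron.
3. Push home.

```bash
cat > go.py <<'E'
# usage: go.py gx gy gz yaw tilt(deg, + = tip inward/toward -x of case axis): prints total shift and turn in row units
import sys; from h import *
from scipy.spatial.transform import Rotation as R
gx,gy,gz,yaw,t=map(float,sys.argv[1:6]); s=manip.state()
a,t=np.deg2rad(yaw),np.deg2rad(t)
z=np.array([-np.sin(t)*np.cos(a),-np.sin(t)*np.sin(a),-np.cos(t)]); y=np.array([-np.sin(a),np.cos(a),0])
T=np.c_[np.cross(y,z),y,z]; tcp=np.array([gx,gy,gz])-.054*z
R0=np.array(s['tcp_rot']); w=R.from_matrix(T@R0.T).as_rotvec()
p=np.array(s['position']); print('t',s['clock'],'tcp',p.round(4),'grasp',(p+.054*R0[:,2]).round(4),'F',np.round(s['force'],1),'open',round(s['opening'],4),'j',np.round(s['joints'],2))
print('target tcp',tcp.round(4),'shift units',((tcp-p)/.03).round(3),'turn units',(w/.12).round(3))
E
python3 go.py .567 .204 .20 28 45
```

```text
t 0.1 tcp [ 0.2255 -0.6359  0.3031] grasp [ 0.2254 -0.6358  0.2491] F [ 0.2 -0.5  0.6] open 0.0853 j [-0.94  0.36  0.01 -0.   -1.22 -0.29]
target tcp [0.6007 0.2219 0.2382] shift units [12.509 28.594 -2.163] turn units [-2.649  5.99   1.174]
```

```bash
python3 -m crank '1 .4 .95 0 0 0 0;1 .4 .95 0 0 0 0;1 .4 .95 0 0 0 0;1 .4 .95 0 0 0 0;1 .4 .95 0 0 0 0;1 .4 .95 0 0 0 0;1 .4 .95 0 0 0 0;1 .4 .95 0 0 0 0;1 .4 .95 0 0 0 0;1 .4 .95 0 0 0 0;1 .4 .95 0 0 0 0;1 .4 .95 0 0 0 0;1 .4 .95 0 0 0 0;1 .4 .95 0 0 0 0;1 .4 .95 0 0 0 0;1 .4 .95 0 0 0 0;1 .4 .95 0 0 0 0;1 .4 .95 0 0 0 0;1 .4 .95 0 0 0 0;1 .4 .95 0 0 0 0' 60; python3 go.py .567 .204 .20 28 45
```

```text
clock: 2.1
position: [0.4656, -0.0649, 0.3038]
tcp_rot: [[-0.942, -0.334, -0.0], [-0.334, 0.942, 0.0], [0.0, 0.0, -1.0]]
force: [0.9, -0.0, -0.1]
opening: 0.0853
gripper_force: 0.0
t 2.1 tcp [ 0.4656 -0.0649  0.3038] grasp [ 0.4656 -0.0649  0.2498] F [ 0.9 -0.  -0.1] open 0.0853 j [ 0.28  0.02 -0.42 -0.   -1.13 -1.51]
target tcp [0.6007 0.2219 0.2382] shift units [ 4.503  9.561 -2.187] turn units [-2.641  5.993  1.168]
```

```bash
python3 -m crank '1 .45 .95 -.2 -.27 .6 .12;1 .45 .95 -.2 -.27 .6 .12;1 .45 .95 -.2 -.27 .6 .12;1 .45 .95 -.2 -.27 .6 .12;1 .45 .95 -.2 -.26 .6 .12;1 .45 .95 -.2 -.26 .6 .12;1 .45 .95 -.2 -.26 .6 .12;1 .45 .95 -.2 -.26 .6 .11;1 .45 .95 -.2 -.26 .6 .11;1 .45 .95 -.2 -.26 .6 .11;1 0 0 0 0 0 0;1 0 0 0 0 0 0'; python3 go.py .567 .204 .027 28 45
```

```text
clock: 3.3
position: [0.6006, 0.2195, 0.2407]
tcp_rot: [[-0.62, -0.471, -0.627], [-0.332, 0.882, -0.334], [0.711, 0.001, -0.704]]
force: [0.4, 0.1, -0.0]
opening: 0.0856
gripper_force: 0.0
t 3.3 tcp [0.6006 0.2195 0.2407] grasp [0.5667 0.2015 0.2027] F [ 0.4  0.1 -0. ] open 0.0856 j [ 0.61  0.74  0.36 -0.09 -1.97 -1.69]
target tcp [0.6007 0.2219 0.0652] shift units [ 4.000e-03  8.000e-02 -5.852e+00] turn units [ 0.011 -0.04  -0.013]
```

```bash
python3 -m crank '1 0 .04 -.8 0 0 0;1 0 .04 -.8 0 0 0;1 0 0 -.8 0 0 0;1 0 0 -.8 0 0 0;1 0 0 -.8 0 0 0;1 0 0 -.8 0 0 0;1 0 0 -.6 0 0 0;1 0 0 -.4 0 0 0;1 0 0 0 0 0 0'; python3 go.py .567 .204 .027 28 45
python3 - <<'E'
from h import *
im,d=manip.get_image('scene'); im2,_=manip.get_image('top')
a=cv2.resize(im[190:310,200:360],None,fx=2.5,fy=2.5); b=cv2.resize(im2[160:280,200:360],None,fx=2.5,fy=2.5)
cv2.imwrite('pics/g1.png',np.hstack([a,b]))
E
```

```text
clock: 4.2
position: [0.6001, 0.2206, 0.0692]
tcp_rot: [[-0.623, -0.47, -0.626], [-0.332, 0.883, -0.332], [0.708, 0.001, -0.706]]
force: [-0.9, -0.0, 0.0]
opening: 0.0854
gripper_force: 0.0
t 4.2 tcp [0.6001 0.2206 0.0692] grasp [0.5663 0.2027 0.031 ] F [-0.9 -0.   0. ] open 0.0854 j [ 0.61  0.9   0.25 -0.09 -1.71 -1.67]
target tcp [0.6007 0.2219 0.0652] shift units [ 0.02   0.043 -0.132] turn units [-0.004 -0.019 -0.001]
```

View pics/g1.png

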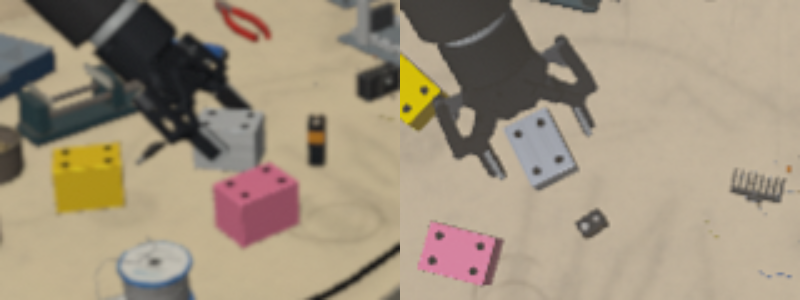

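The fingers straddle the grey case (right half: case at (540,148), tips at (500,178) and (588,132)) and clear the clip and battery. I'll close now.

```bash
python3 -m crank '1 0 0 -.1 0 0 0;-1 0 0 0 0 0 0;-1 0 0 0 0 0 0;-1 0 0 0 0 0 0;-1 0 0 0 0 0 0;-1 0 0 0 0 0 0;-1 0 0 0 0 0 0;-1 0 0 0 0 0 0;-1 0 0 0 0 0 0' 50; python3 go.py .567 .204 .027 28 45
```

```text
clock: 5.2
position: [0.6007, 0.2215, 0.0674]
tcp_rot: [[-0.624, -0.47, -0.624], [-0.334, 0.882, -0.332], [0.707, 0.002, -0.707]]
force: [1.2, 1.5, 5.3]
opening: 0.0455
gripper_force: 48.6
t 5.2 tcp [0.6007 0.2215 0.0674] grasp [0.567  0.2035 0.0292] F [1.2 1.5 5.3] open 0.0455 j [ 0.61  0.9   0.25 -0.09 -1.7  -1.67]
target tcp [0.6007 0.2219 0.0652] shift units [-0.001  0.016 -0.074] turn units [-0.012 -0.004 -0.009]
```

```bash
python3 -m crank '-1 0 0 .3 0 0 0;-1 0 0 .7 0 0 0;-1 0 0 .9 0 0 0;-1 0 0 .9 0 0 0;-1 0 0 .9 0 0 0;-1 0 0 .3 0 0 0;-1 0 0 0 0 0 0'; python3 go.py .61 .09 .13 10 -45
```

```text
clock: 5.9
position: [0.6011, 0.2214, 0.1893]
tcp_rot: [[-0.626, -0.47, -0.622], [-0.335, 0.883, -0.33], [0.704, 0.002, -0.71]]
force: [0.3, -0.6, -1.7]
opening: 0.0456
gripper_force: 48.0
t 5.9 tcp [0.6011 0.2214 0.1893] grasp [0.5675 0.2036 0.151 ] F [ 0.3 -0.6 -1.7] open 0.0456 j [ 0.61  0.78  0.31 -0.09 -1.88 -1.69]
target tcp [0.5724 0.0834 0.1682] shift units [-0.958 -4.601 -0.704] turn units [  4.259 -12.391  -2.074]
```

```bash
python3 -m crank '-1 -.06 -.31 -.05 .28 -.83 -.14;-1 -.06 -.31 -.05 .28 -.83 -.14;-1 -.06 -.31 -.05 .28 -.83 -.14;-1 -.06 -.31 -.05 .28 -.83 -.14;-1 -.06 -.31 -.05 .28 -.83 -.14;-1 -.06 -.31 -.05 .28 -.83 -.14;-1 -.06 -.31 -.05 .28 -.83 -.14;-1 -.06 -.31 -.05 .28 -.83 -.14;-1 -.06 -.31 -.05 .28 -.83 -.14;-1 -.06 -.31 -.05 .28 -.83 -.14;-1 -.06 -.31 -.05 .28 -.83 -.14;-1 -.06 -.31 -.05 .28 -.83 -.14;-1 -.06 -.31 -.05 .28 -.83 -.14;-1 -.06 -.31 -.05 .28 -.83 -.14;-1 -.06 -.31 -.05 .28 -.83 -.14;-1 0 0 0 0 0 0;-1 0 0 0 0 0 0'; python3 go.py .61 .09 .038 10 -45
python3 - <<'E'
from m2 import *
s=manip.state(); 
im,d=manip.get_image('scene'); im2,d2=manip.get_image('top')
a=cv2.resize(im[150:290,230:420],None,fx=2.1,fy=2.1); b=cv2.resize(im2[140:280,230:420],None,fx=2.1,fy=2.1)
cv2.imwrite('pics/g2.png',np.hstack([a,b]))
E
```

```text
clock: 7.6
position: [0.646, 0.0571, 0.2303]
tcp_rot: [[-0.838, -0.211, 0.503], [-0.239, 0.971, 0.009], [-0.49, -0.113, -0.864]]
force: [-0.5, 0.2, -1.6]
opening: 0.0454
gripper_force: 48.5
t 7.6 tcp [0.646  0.0571 0.2303] grasp [0.6731 0.0575 0.1837] F [-0.5  0.2 -1.6] open 0.0454 j [ 0.17  0.16 -0.87  1.41 -0.08 -2.88]
target tcp [0.5724 0.0834 0.0762] shift units [-2.453  0.877 -5.138] turn units [ 1.352 -2.017 -0.199]
```

View pics/g2.png

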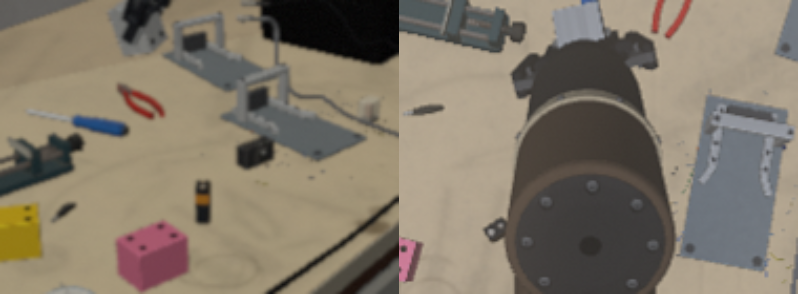

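The right half shows the wrist in line with the forearm (j5 ≈ 0): an outward lean isn't reachable this close in. Nothing has been disturbed. I'll fit the arm's geometry from the poses logged so far and check sideways leans instead.

```bash
cat > ik.py <<'E'
from h import *
from scipy.spatial.transform import Rotation as R
from scipy.optimize import least_squares
lo=np.array([-3.07,-1.43,-1.02,-3.03,-3.05,-3.03]); hi=np.array([3.07,2.12,1.25,1.67,0,3.03])
D=[([-0.942,.359,.012,0,-1.224,-.288],[.2255,-.6359,.3031]),([.28,.02,-.42,0,-1.13,-1.51],[.4656,-.0649,.3038]),([.61,.74,.36,-.09,-1.97,-1.69],[.6006,.2195,.2407]),
([.61,.9,.25,-.09,-1.71,-1.67],[.6001,.2206,.0692]),([.61,.78,.31,-.09,-1.88,-1.69],[.6011,.2214,.1893]),([.17,.16,-.87,1.41,-.08,-2.88],[.646,.0571,.2303])]
Rx=lambda a:R.from_euler('x',a).as_matrix(); Ry=lambda a:R.from_euler('y',a).as_matrix(); Rz=lambda a:R.from_euler('z',a).as_matrix()
def fk(q,g,s=(1,1,1)):
    a1,h,L2,a3,L3,d,o1=g
    A=Rz(q[0]+o1); B=A@Ry(q[1]); C=A@Ry(q[1]-q[2]); E=C@Rx(s[0]*q[3])@Ry(-q[4]); F=E@Rx(s[1]*q[5])
    p=np.array([0,0,h])+A@[a1,0,0]+B@[0,0,L2]+C@[L3,0,a3]+E@[d,0,0]
    return p,F  # F x axis = tool z
def fit():
    best=None
    for s0 in(1,-1):
        f=lambda g:np.concatenate([fk(q,g,(s0,1))[0]-p for q,p in D])
        r=least_squares(f,[.04,.33,.445,.04,.44,.2,-.288]); 
        if best is None or r.cost<best[1].cost: best=(s0,r)
    return best
s0,r=fit(); G=r.x
if __name__=='__main__':
    print(s0,G.round(3),'res mm',(1e3*r.fun).round(1))
E
python3 ik.py; python3 -c "
from ik import *
s=manip.state(); M=np.array(s['tcp_rot'])
for s1 in(1,-1):
    p,F=fk(s['joints'],G,(s0,s1)); print(s1,p.round(3),(F.T@M).round(2).tolist())
p,F=fk(D[0][0],G,(s0,-1)); M=np.array([[-.9425,-.334,-0],[-.334,.9425,0],[0,0,-1]]); print((F.T@M).round(2).tolist()); print((fk(D[0][0],G,(s0,1))[1].T@M).round(2).tolist())
"
```

```text
1 [ 0.156  0.13   0.724 -0.007  0.304  0.421 -0.227] res mm [ 45.8  -1.9 -26.4 -24.   88.5  -7.   -5.2 -16.9   6.4  28.1  -7.6  26.
   3.3 -16.5  13.3 -12.8 -59.8 -12.4]
1 [0.632 0.001 0.216] [[-0.01, 0.04, 1.0], [0.93, 0.37, -0.01], [-0.37, 0.93, -0.04]]
-1 [0.632 0.001 0.216] [[-0.01, 0.04, 1.0], [0.99, -0.13, 0.01], [0.13, 0.99, -0.04]]
[[0.0, 0.0, 1.0], [-0.97, -0.22, 0.0], [0.22, -0.97, 0.0]]
[[0.0, 0.0, 1.0], [-0.94, 0.34, -0.0], [-0.34, -0.94, 0.0]]
```

```bash
python3 - <<'E'
s=open('ik.py').read()
s=s.replace("a1,h,L2,a3,L3,d,o1=g","a1,h,L2,a3,L3,d,b=g").replace("A=Rz(q[0]+o1)","A=Rz(q[0])").replace("A@[a1,0,0]","A@[a1,b,0]").replace(".2,-.288]",".2,-.192]")
open('ik.py','w').write(s)
E
python3 ik.py; python3 -c "
from ik import *
s=manip.state(); M=np.array(s['tcp_rot'])
for s1 in(1,-1):
    p,F=fk(s['joints'],G,(s0,s1)); print(s1,p.round(3),(F.T@M).round(2).tolist())
M=np.array([[-.9425,-.334,-0],[-.334,.9425,0],[0,0,-1]])
for s1 in(1,-1): print((fk(D[0][0],G,(s0,s1))[1].T@M).round(2).tolist())
"
```

```text
1 [ 0.134  0.088  0.743  0.023  0.282  0.433 -0.141] res mm [ 52.8  12.9 -26.9 -29.   43.3  -5.4  -6.4 -20.5   6.1  33.7   2.8  24.7
   4.6 -15.8  13.1  -2.4 -55.4 -11.5]
1 [0.643 0.005 0.216] [[-0.01, 0.15, 0.99], [0.98, 0.18, -0.01], [-0.18, 0.97, -0.15]]
-1 [0.643 0.005 0.216] [[-0.01, 0.15, 0.99], [0.95, -0.32, 0.06], [0.33, 0.93, -0.14]]
[[0.0, 0.0, 1.0], [-0.84, 0.54, -0.0], [-0.54, -0.84, 0.0]]
[[0.0, 0.0, 1.0], [-1.0, 0.0, 0.0], [-0.0, -1.0, 0.0]]
```

```bash
cat > ik.py <<'E'
from h import *
from scipy.spatial.transform import Rotation as R
from scipy.optimize import least_squares
lo=np.array([-3.07,-1.43,-1.02,-3.03,-3.05,-3.03]); hi=np.array([3.07,2.12,1.25,1.67,0,3.03])
D=[([-0.942,.359,.012,0,-1.224,-.288],[.2255,-.6359,.3031],[[-.9425,-.334,0],[-.334,.9425,0],[0,0,-1]]),([.28,.02,-.42,0,-1.13,-1.51],[.4656,-.0649,.3038],[[-.9425,-.334,0],[-.334,.9425,0],[0,0,-1]]),
([.61,.74,.36,-.09,-1.97,-1.69],[.6006,.2195,.2407],[[-0.62,-0.471,-0.627],[-0.332,0.882,-0.334],[0.711,0.001,-0.704]]),
([.61,.9,.25,-.09,-1.71,-1.67],[.6001,.2206,.0692],[[-0.623,-0.47,-0.626],[-0.332,0.883,-0.332],[0.708,0.001,-0.706]]),([.61,.78,.31,-.09,-1.88,-1.69],[.6011,.2214,.1893],[[-0.626,-0.47,-0.622],[-0.335,0.883,-0.33],[0.704,0.002,-0.71]]),
([.17,.16,-.87,1.41,-.08,-2.88],[.646,.0571,.2303],[[-0.838,-0.211,0.503],[-0.239,0.971,0.009],[-0.49,-0.113,-0.864]])]
Rx=lambda a:R.from_euler('x',a).as_matrix(); Ry=lambda a:R.from_euler('y',a).as_matrix(); Rz=lambda a:R.from_euler('z',a).as_matrix()
TM=np.array([[0,0,1],[-1,0,0],[0,-1,0.]])
def fk(q,g,s0=1):
    a1,h,u,L2,a3,L3,d,o1,b,bx,by,o6=g
    A=Rz(q[0]+o1); B=A@Ry(q[1]); C=A@Ry(q[1]-q[2]); E=C@Rx(s0*q[3])@Ry(-q[4]); F=E@Rx(-q[5]+o6)@TM
    p=np.array([bx,by,h])+A@[a1,b,0]+B@[u,0,L2]+C@[L3,0,a3]+E@[d,0,0]
    return p,F
g0=np.array([.04,.33,0,.445,.04,.44,.2,0,0,0,0,0])
def res(g,s0): return np.concatenate([np.r_[p_-p,.3*(F_-np.array(F)).ravel()] for (q,p,F) in D for p_,F_ in [fk(q,g,s0)]])
def fit(s0,free):
    f=lambda x:np.r_[res(np.where(free,g0+x,g0),s0),1e-3*x]
    r=least_squares(f,np.zeros(12)); return np.where(free,g0+r.x,g0)
if __name__=='__main__':
  for s0 in(1,-1):
    for nm,off in (('none',[2,7,8,9,10,11]),('b',[2,7,9,10]),('o1',[2,8,9,10]),('base',[2,7,8]),('all',[])):
        fr=np.ones(12,bool); fr[off]=False; g=fit(s0,fr); e=res(g,s0).reshape(6,12)
        print(s0,nm,g.round(3),'pos mm',(1e3*np.linalg.norm(e[:,:3],axis=1)).round(0),'rot',(np.linalg.norm(e[:,3:],axis=1)/.3).round(2))
E
python3 ik.py; python3 -c "
from h import *
print(manip.state()['joints'])"
```

```text
1 none [ 0.058  0.149  0.     0.892 -0.025  0.362  0.559  0.     0.     0.
  0.     0.   ] pos mm [201. 194. 121. 114. 116.  97.] rot [0.   0.   0.26 0.25 0.26 2.79]
1 b [ 0.134  0.088  0.     0.743  0.023  0.282  0.433  0.    -0.141  0.
  0.    -0.118] pos mm [61. 52. 22. 42. 21. 57.] rot [0.17 0.17 0.25 0.28 0.26 2.76]
1 o1 [ 0.156  0.13   0.     0.723 -0.007  0.304  0.421 -0.227  0.     0.
  0.    -0.304] pos mm [53. 92. 19. 39. 22. 63.] rot [0.11 0.11 0.1  0.17 0.11 2.76]
1 base [ 0.284 -0.234  0.     0.528  0.219  0.062  0.161  0.     0.    -0.012
 -0.155 -0.118] pos mm [119.  60.  61.  76.  36.  89.] rot [0.17 0.17 0.25 0.28 0.26 2.76]
1 all [ 0.085  0.236  0.056  0.766 -0.04   0.366  0.49  -0.174 -0.086 -0.022
  0.059 -0.261] pos mm [22. 90. 12. 17. 14. 49.] rot [0.12 0.12 0.11 0.17 0.13 2.76]
-1 none [ 0.285 -0.034  0.     0.446  0.119  0.12   0.182  0.     0.     0.
  0.     0.   ] pos mm [201. 193. 180. 199. 180.  57.] rot [0.   0.   0.01 0.01 0.01 0.01]
-1 b [ 0.197  0.037  0.     0.618  0.063  0.214  0.328  0.    -0.164  0.
  0.    -0.001] pos mm [ 41.  29.  30.  65.  30. 140.] rot [0.   0.   0.01 0.01 0.01 0.01]
-1 o1 [ 0.23   0.071  0.     0.577  0.039  0.225  0.297 -0.23   0.     0.
  0.    -0.192] pos mm [ 51.  89.  44.  74.  46. 122.] rot [0.05 0.05 0.23 0.24 0.23 0.17]
-1 base [ 0.437 -0.379  0.     0.266  0.326 -0.097 -0.073  0.     0.    -0.029
 -0.178 -0.001] pos mm [ 73.  32.  63. 116.  30. 121.] rot [0.   0.   0.01 0.01 0.01 0.01]
-1 all [ 0.128  0.054  0.083  0.558  0.095  0.207  0.28   0.018 -0.177 -0.
  0.004  0.014] pos mm [ 38.  44.  34.  44.  25. 131.] rot [0.01 0.01 0.02 0.02 0.02 0.02]
[ 0.17624632  0.16315488 -0.87232675  1.40580868 -0.07864427 -2.8847108 ]
```

```bash
python3 - <<'E'
s=open('ik.py').read()
s=s[:s.index("def fk")]+'''
def rots(q):
    A=Rz(q[0]); B=A@Ry(q[1]); C=A@Ry(q[1]-q[2]); E=C@Rx(-q[3])@Ry(-q[4]); return A,B,C,E,E@Rx(-q[5])@TM
def row(q):
    A,B,C,E,F=rots(q)  # params h,a1,L2,L3,a3,d,e
    return np.c_[[0,0,1.],A[:,0],B[:,2],C[:,0],C[:,2],E[:,0],E[:,1]]
x0=np.array([.3,0,.5,.5,0,.2,-.192])
Am=np.vstack([row(q) for q,_,_ in D]); bm=np.concatenate([p for _,p,_ in D])
W=3e-2*np.eye(7); W[[1,4],[1,4]]=.3
X=x0+np.linalg.lstsq(np.vstack([Am,W]),np.r_[bm-Am@x0,np.zeros(7)],rcond=None)[0]
def fk(q): return row(q)@X,rots(q)[4]
def solve(tcp,M,q0):
    f=lambda q:np.r_[fk(q)[0]-tcp,.2*(fk(q)[1]-M).ravel()]
    best=None
    for k in range(12):
        st=np.clip(q0+np.random.default_rng(k).normal(0,.6*(k>0),6),lo+.01,hi-.01)
        r=least_squares(f,st,bounds=(lo,hi))
        if r.cost<1e-6 and (best is None or abs(r.x-q0).max()<abs(best-q0).max()): best=r.x
    return best
if __name__=='__main__':
    print(X.round(3)); print((1e3*(Am@X-bm)).reshape(-1,3).round(0).tolist())
'''
open('ik.py','w').write(s)
E
python3 ik.py
```

```text
[ 0.195 -0.002  0.6    0.463  0.003  0.298 -0.19 ]
[[1.0, 2.0, 1.0], [1.0, 1.0, -1.0], [1.0, 0.0, 2.0], [-0.0, -0.0, -2.0], [-0.0, -2.0, -1.0], [-0.0, -1.0, 2.0]]
```

```bash
cat > chk.py <<'E'
from ik import *
def pose(g,yaw,tilt):
    a,t=np.deg2rad(yaw),np.deg2rad(tilt)
    z=np.array([-np.sin(t)*np.cos(a),-np.sin(t)*np.sin(a),-np.cos(t)]); y=np.array([-np.sin(a),np.cos(a),0])
    return np.array(g)-.054*z,np.c_[np.cross(y,z),y,z]
def show(g,yaw,tilt,q0):
    tcp,M=pose(g,yaw,tilt); q=solve(tcp,M,q0)
    if q is None: print(g,yaw,tilt,'none'); return
    E=rots(q)[3]; wc=fk(q)[0]-X[5]*E[:,0]-X[6]*E[:,1]; fl=wc+X[6]*E[:,1]
    print(g,yaw,tilt,'q',q.round(2),'wc',wc.round(2),'knuckle',fl.round(2))
if __name__=='__main__':
    q0=np.array([.61,.78,.31,-.09,-1.88,-1.69])
    for g in ([.61,.09,.04],[.66,.09,.04]):
        for yaw in range(-180,180,30): show(g,yaw,45,q0)
    for yaw in (-10,170): show([.51,-.115,.035],yaw,45,q0); show([.51,-.115,.035],yaw,-30,q0)
E
python3 chk.py
```

```text
[0.61, 0.09, 0.04] -180 45 q [-0.24  0.4  -0.81 -2.73 -0.44 -1.77] wc [ 0.39 -0.1   0.32] knuckle [0.36 0.09 0.29]
[0.61, 0.09, 0.04] -150 45 q [-0.03  0.37 -0.45 -1.46 -0.39 -2.85] wc [ 0.53 -0.02  0.42] knuckle [ 0.39 -0.03  0.29]
[0.61, 0.09, 0.04] -120 45 q [-0.09  0.47 -0.28 -1.12 -0.79 -2.76] wc [ 0.61 -0.05  0.41] knuckle [ 0.49 -0.13  0.29]
[0.61, 0.09, 0.04] -90 45 q [-0.06  0.61 -0.05 -0.88 -1.16 -2.6 ] wc [ 0.71 -0.04  0.4 ] knuckle [ 0.61 -0.16  0.29]
[0.61, 0.09, 0.04] -60 45 q [ 0.03  0.74  0.17 -0.68 -1.47 -2.41] wc [0.79 0.02 0.39] knuckle [ 0.73 -0.13  0.29]
[0.61, 0.09, 0.04] -30 45 q [ 0.16  0.85  0.33 -0.47 -1.69 -2.16] wc [0.84 0.14 0.36] knuckle [ 0.83 -0.03  0.29]
[0.61, 0.09, 0.04] 0 45 q [ 0.32  0.9   0.35 -0.23 -1.77 -1.85] wc [0.82 0.27 0.33] knuckle [0.86 0.09 0.29]
[0.61, 0.09, 0.04] 30 45 q [ 0.48  0.89  0.21  0.03 -1.68 -1.54] wc [0.73 0.38 0.28] knuckle [0.83 0.21 0.29]
[0.61, 0.09, 0.04] 60 45 q [ 0.63  0.81 -0.07  0.3  -1.44 -1.3 ] wc [0.59 0.43 0.25] knuckle [0.73 0.31 0.29]
[0.61, 0.09, 0.04] 90 45 q [ 0.73  0.69 -0.44  0.63 -1.12 -1.21] wc [0.43 0
[... 1140 characters left out ...]
 -1.49 -1.26] wc [0.65 0.43 0.25] knuckle [0.78 0.31 0.29]
[0.66, 0.09, 0.04] 90 45 q [ 0.68  0.74 -0.34  0.65 -1.15 -1.15] wc [0.49 0.39 0.23] knuckle [0.66 0.34 0.29]
[0.66, 0.09, 0.04] 120 45 q [ 0.61  0.58 -0.76  1.26 -0.83 -1.25] wc [0.36 0.25 0.25] knuckle [0.54 0.31 0.29]
[0.66, 0.09, 0.04] 150 45 none
[0.51, -0.115, 0.035] -10 45 q [ 0.04  0.79  0.05 -0.15 -1.6  -1.73] wc [0.77 0.03 0.31] knuckle [ 0.76 -0.16  0.28]
[0.51, -0.115, 0.035] -10 -30 none
[0.51, -0.115, 0.035] 170 45 q [-0.68  0.31 -0.8  -2.19 -0.43 -2.11] wc [ 0.3  -0.24  0.35] knuckle [ 0.26 -0.07  0.28]
[0.51, -0.115, 0.035] 170 -30 q [ 0.06  0.64 -0.14 -0.12 -1.31  1.4 ] wc [0.69 0.04 0.36] knuckle [ 0.68 -0.15  0.34]
```

The fitted model (residuals ≤2 mm) shows a wrist with a 0.19 m side offset. Sideways leans work on both sides, and so does an inward lean combined with a half turn of the last joint. The new plan:
1. Roll the tool half a turn and stand the case with the tool body on the +y side.
2. Re-grip from the -y side.
3. Finish on the apron with the tool leaning inward.

First I'll check the joints for each of those poses and back out of this one.

```bash
python3 - <<'E'
from chk import *
q=np.array([.4,.8,.2,0,-1.6,-1.7])
show([.6,.11,.18],10,45,q)
q[5]=1.4; show([.6,.11,.18],190,-45,q); show([.61,.11,.12],230,-45,q); show([.61,.11,.04],270,-45,q)
q=np.array([0,.6,0,-.8,-1.2,-2.4]);show([.61,.11,.15],-90,55,q); show([.61,.11,.045],-90,55,q)
q[5]=.6; 
for y,t,g in((-90,55,[.61,.11,.15]),(-90,-35,[.6,0,.18]),(-90+260,-35,[.51,-.115,.15]),(170,-35,[.506,-.115,.035])): show(g,y,t,np.array([0.2,.7,0,-.2,-1.5,.6]))
E
python3 go.py .6 .11 .18 10 45
```

```text
[0.6, 0.11, 0.18] 10 45 q [ 0.4   0.77  0.4  -0.17 -1.97 -1.8 ] wc [0.78 0.33 0.46] knuckle [0.85 0.15 0.43]
[0.6, 0.11, 0.18] 190 -45 q [ 0.4   0.77  0.4  -0.17 -1.97  1.34] wc [0.78 0.33 0.46] knuckle [0.85 0.15 0.43]
[0.61, 0.11, 0.12] 230 -45 q [ 0.6   0.77  0.1   0.19 -1.67  1.78] wc [0.65 0.44 0.34] knuckle [0.77 0.3  0.37]
[0.61, 0.11, 0.04] 270 -45 q [ 0.76  0.7  -0.41  0.6  -1.14  1.94] wc [0.43 0.41 0.24] knuckle [0.61 0.36 0.29]
[0.61, 0.11, 0.15] -90 55 q [-0.12  0.52  0.01 -0.98 -1.37 -2.65] wc [ 0.7  -0.08  0.49] knuckle [ 0.61 -0.18  0.35]
[0.61, 0.11, 0.045] -90 55 q [-0.13  0.67 -0.02 -1.01 -1.28 -2.49] wc [ 0.72 -0.09  0.37] knuckle [ 0.61 -0.18  0.25]
[0.61, 0.11, 0.15] -90 55 q [-0.12  0.52  0.01 -0.98 -1.37 -2.65] wc [ 0.7  -0.08  0.49] knuckle [ 0.61 -0.18  0.35]
[0.6, 0, 0.18] -90 -35 q [ 0.58  0.39 -0.46  0.55 -1.15  2.22] wc [0.45 0.3  0.4 ] knuckle [0.6  0.2  0.47]
[0.51, -0.115, 0.15] 170 -35 q [ 0.05  0.56  0.   -0.13 -1.61  1.38] wc [0.71 0.04 0.46] knuckle [ 0.71 -0.15  0.44]
[0.506, -0.115, 0.035] 170 -35 q [ 0.05  0.68 -0.08 -0.13 -1.4   1.4 ] wc [0.71 0.04 0.34] knuckle [ 0.71 -0.15  0.32]
t 7.7 tcp [0.6461 0.0594 0.2304] grasp [0.6733 0.06   0.1837] F [ 0.2 -0.4 -1.4] open 0.0457 j [ 0.18  0.16 -0.87  1.41 -0.08 -2.88]
target tcp [0.6376 0.1166 0.2182] shift units [-0.283  1.908 -0.406] turn units [-1.322 10.79  -0.914]
```

```bash
python3 -m crank '-1 -.2 .12 .1 -.1 .5 -.07;-1 -.2 .12 .1 -.1 .5 -.07;-1 -.2 .12 0 -.1 .6 -.07;-1 -.2 .12 0 -.1 .8 -.07;-1 -.2 .12 0 -.1 .8 -.07;-1 -.2 .12 0 -.1 .8 -.07;-1 -.2 .12 0 -.1 .8 -.07;-1 -.2 .12 0 -.1 .8 -.07;-1 -.2 .12 0 -.1 .8 -.07;-1 -.2 .12 0 -.1 .8 -.07;-1 -.2 .12 0 -.1 .8 -.07;-1 -.2 .12 0 -.1 .8 -.07;-1 -.2 .12 0 -.1 .8 -.07;-1 0 0 0 0 0 0'; python3 go.py .53 .1 .19 10 45;  python3 go.py .53 .1 .19 190 -45
```

```text
clock: 9.1
position: [0.6059, 0.0805, 0.2511]
tcp_rot: [[-0.875, -0.219, -0.433], [-0.161, 0.973, -0.167], [0.458, -0.077, -0.886]]
force: [0.7, -0.4, -2.3]
opening: 0.0453
gripper_force: 48.5
t 9.1 tcp [0.6059 0.0805 0.2511] grasp [0.5825 0.0715 0.2033] F [ 0.7 -0.4 -2.3] open 0.0453 j [ 0.44  0.53  0.1  -0.03 -1.62 -1.8 ]
target tcp [0.5676 0.1066 0.2282] shift units [-1.277  0.871 -0.765] turn units [ 0.116  2.645 -0.483]
t 9.1 tcp [0.6059 0.0805 0.2511] grasp [0.5825 0.0715 0.2033] F [ 0.7 -0.4 -2.3] open 0.0453 j [ 0.44  0.53  0.1  -0.03 -1.62 -1.8 ]
target tcp [0.5676 0.1066 0.2282] shift units [-1.277  0.871 -0.765] turn units [-14.939  -3.818 -21.078]
```

```bash
python3 -m crank '-1 -.32 .22 -.19 .03 .66 -.12;-1 -.32 .22 -.19 .03 .66 -.12;-1 -.32 .22 -.19 .03 .66 -.12;-1 -.32 .22 -.19 .03 .66 -.12;-1 0 0 0 .76 .13 .77;-1 0 0 0 .76 .13 .77;-1 0 0 0 .76 .13 .77;-1 0 0 0 .76 .13 .77;-1 0 0 0 .76 .13 .77;-1 0 0 0 .76 .13 .77;-1 0 0 0 .76 .13 .77;-1 0 0 0 .76 .13 .77;-1 0 0 0 .76 .13 .77;-1 0 0 0 .76 .13 .77;-1 0 0 0 .76 .13 .77;-1 0 0 0 .76 .13 .77;-1 0 0 0 .76 .13 .77;-1 0 0 0 .76 .13 .77;-1 0 0 0 .76 .13 .77;-1 0 0 0 .76 .13 .77';  python3 go.py .53 .1 .19 190 -45
```

```text
clock: 11.1
position: [0.5676, 0.1053, 0.2314]
tcp_rot: [[0.491, -0.521, -0.698], [-0.792, -0.601, -0.108], [-0.363, 0.605, -0.708]]
force: [-0.3, -0.2, -1.1]
opening: 0.0454
gripper_force: 48.6
t 11.1 tcp [0.5676 0.1053 0.2314] grasp [0.5299 0.0995 0.1931] F [-0.3 -0.2 -1.1] open 0.0454 j [ 0.42  0.65  0.2  -0.19 -1.89  0.29]
target tcp [0.5676 0.1066 0.2282] shift units [ 0.001  0.044 -0.106] turn units [5.992 1.005 6.241]
```

```bash
python3 -m crank '-1 0 0 0 .76 .13 .77;-1 0 0 0 .76 .13 .77;-1 0 0 0 .76 .13 .77;-1 0 0 0 .76 .13 .77;-1 0 0 0 .76 .13 .77;-1 0 0 0 .76 .13 .77;-1 0 0 0 .76 .13 .77;-1 0 0 0 0 0 0';  python3 go.py .53 .1 .19 190 -45;python3 go.py .61 .11 .15 270 -45
```

```text
clock: 11.9
position: [0.5677, 0.105, 0.2315]
tcp_rot: [[0.707, 0.073, -0.703], [-0.011, -0.994, -0.113], [-0.707, 0.088, -0.702]]
force: [-0.6, -0.0, -1.1]
opening: 0.0459
gripper_force: 48.5
t 11.9 tcp [0.5677 0.105  0.2315] grasp [0.5297 0.0989 0.1935] F [-0.6 -0.  -1.1] open 0.0459 j [ 0.42  0.65  0.21 -0.19 -1.89  1.2 ]
target tcp [0.5676 0.1066 0.2282] shift units [-0.002  0.054 -0.109] turn units [0.729 0.062 0.847]
t 11.9 tcp [0.5677 0.105  0.2315] grasp [0.5297 0.0989 0.1935] F [-0.6 -0.  -1.1] open 0.0459 j [ 0.42  0.65  0.21 -0.19 -1.89  1.2 ]
target tcp [0.61   0.1482 0.1882] shift units [ 1.411  1.439 -1.442] turn units [ 0.57   0.568 12.475]
```

Good: the half turn is done. Next, swing to the side so the case stands upright over its spot, staying 15 cm up.

```bash
python3 -m crank '-1 0 0 0 .7 .06 .8;-1 .1 .1 -.1 0 0 .85;-1 .1 .1 -.1 0 0 .85;-1 .1 .1 -.1 0 0 .85;-1 .1 .1 -.1 0 0 .85;-1 .1 .1 -.1 0 0 .85;-1 .1 .1 -.1 0 0 .85;-1 .1 .1 -.1 0 0 .85;-1 .1 .1 -.1 0 0 .85;-1 .1 .1 -.1 0 0 .85;-1 .1 .1 -.1 0 0 .85;-1 .1 .1 -.1 0 0 .85;-1 .1 .1 -.1 0 0 .85;-1 .1 .1 -.1 0 0 .85;-1 .1 .1 -.1 0 0 .85;-1 0 0 0 0 0 0';python3 go.py .61 .11 .045 270 -45
```

```text
clock: 13.5
position: [0.6088, 0.1458, 0.1897]
tcp_rot: [[-0.011, 1.0, 0.024], [0.706, 0.025, -0.707], [-0.708, 0.009, -0.706]]
force: [0.3, -0.0, -1.5]
opening: 0.0458
gripper_force: 48.5
t 13.5 tcp [0.6088 0.1458 0.1897] grasp [0.6101 0.1076 0.1515] F [ 0.3 -0.  -1.5] open 0.0458 j [ 0.77  0.56 -0.37  0.58 -1.29  2.04]
target tcp [0.61   0.1482 0.0832] shift units [ 0.04   0.078 -3.549] turn units [ 0.006  0.073 -0.207]
```

```bash
python3 -m crank '-1 .04 .08 -.3 0 .07 -.2;-1 0 0 -.7 0 0 0;-1 0 0 -.7 0 0 0;-1 0 0 -.7 0 0 0;-1 0 0 -.6 0 0 0;-1 0 0 -.4 0 0 0;-1 0 0 0 0 0 0';python3 go.py .61 .11 .034 270 -45
python3 - <<'E'
from h import *
im,d=manip.get_image('scene'); im2,_=manip.get_image('top')
a=cv2.resize(im[160:300,220:410],None,fx=2.1,fy=2.1); b=cv2.resize(im2[140:280,200:390],None,fx=2.1,fy=2.1)
cv2.imwrite('pics/g3.png',np.hstack([a,b]))
P=cloud('scene',d); m=(np.abs(P[...,0]-.61)<.05)&(np.abs(P[...,1]-.10)<.05)&(P[...,2]>.005)&(P[...,2]<.12)&(d>0)&(im.min(2)>70)
print('low pts z percentiles',np.percentile(P[m][:,2],[1,5,50,95]).round(4),m.sum())
E
```

```text
clock: 14.2
position: [0.6112, 0.1468, 0.0861]
tcp_rot: [[0.0, 1.0, -0.004], [0.705, -0.003, -0.71], [-0.71, -0.003, -0.705]]
force: [-0.7, -1.1, -1.9]
opening: 0.0455
gripper_force: 48.5
t 14.2 tcp [0.6112 0.1468 0.0861] grasp [0.611  0.1084 0.048 ] F [-0.7 -1.1 -1.9] open 0.0455 j [ 0.76  0.69 -0.4   0.59 -1.16  1.94]
target tcp [0.61   0.1482 0.0722] shift units [-0.042  0.048 -0.463] turn units [ 0.029 -0.023  0.027]
low pts z percentiles [0.0175 0.0191 0.0399 0.0813] 244
```

View pics/g3.png

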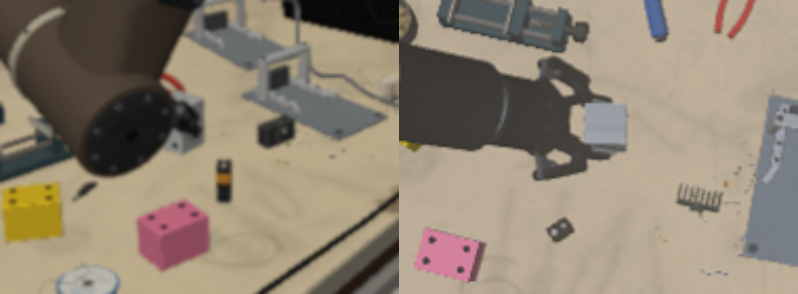

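The case hangs upright (right half, (605,127)), its bottom about 16 mm up. Lower it gently.

```bash
python3 -m crank '-1 0 0 -.3 0 0 0;-1 0 0 -.1 0 0 0;-1 0 0 0 0 0 0' | grep -E "force:|pos"; python3 -m crank '-1 0 0 -.06 0 0 0;-1 0 0 0 0 0 0'| grep -E "force:|pos"; python3 -m crank '-1 0 0 -.06 0 0 0;-1 0 0 0 0 0 0'| grep -E "force:|pos"
```

```text
position: [0.6115, 0.1472, 0.0759]
force: [0.9, 0.1, -0.9]
gripper_force: 48.5
position: [0.6116, 0.1473, 0.0743]
force: [0.1, -0.1, -1.9]
gripper_force: 48.5
position: [0.6116, 0.1472, 0.0723]
force: [0.4, 0.1, -2.2]
gripper_force: 48.5
```

```bash
python3 -m crank '-1 0 0 -.05 0 0 0;-1 0 0 0 0 0 0'| grep -E "^force:|pos";python3 -m crank '-1 0 0 -.04 0 0 0;-1 0 0 0 0 0 0'| grep -E "^force:|pos"
```

```text
position: [0.6116, 0.1472, 0.0708]
force: [-0.2, -1.2, -1.2]
position: [0.6117, 0.1473, 0.0698]
force: [0.4, -1.0, -0.8]
```

```bash
python3 -m crank '-1 0 0 -.04 0 0 0;-1 0 0 0 0 0 0'| grep -E "^force:|pos";python3 -m crank '-1 0 0 -.03 0 0 0;-1 0 0 0 0 0 0'| grep -E "^force:|pos"
python3 - <<'E'
from h import *
ds=[manip.get_image('top')[1] for _ in range(2)]
P=cloud('top',ds[1]); m=(np.abs(P[...,0]-.61)<.03)&(np.abs(P[...,1]-.10)<.03)&(P[...,2]>.05)&(P[...,2]<.075)
from m2 import rep; rep('top',P[m]); print(np.percentile(P[m][:,2],[10,50,90]))
E
```

```text
position: [0.6117, 0.1474, 0.0697]
force: [-2.4, 0.9, 6.7]
position: [0.6117, 0.1474, 0.0696]
force: [-4.5, 3.4, 13.0]
top 438 med [0.6117 0.1051 0.0639] c [0.6099 0.1042] size [0.0506 0.0598] ang 89.1
[0.06105581 0.06392237 0.06644431]
```

The case is standing on its end on the bench: force up, top at 64 mm as it should be. Release and back out along the tool axis.

```bash
python3 -m crank '-1 0 0 .03 0 0 0;1 0 0 0 0 0 0;1 0 0 0 0 0 0;1 0 0 0 0 0 0;1 0 0 0 0 0 0;1 0 0 0 0 0 0;1 0 0 0 0 0 0;1 0 .3 .3 0 0 0;1 0 .6 .6 0 0 0;1 0 .7 .7 0 0 0;1 0 .7 .7 0 0 0;1 0 .3 .8 0 0 0;1 0 0 .8 0 0 0;1 0 0 .4 0 0 0;1 0 0 0 0 0 0'
python3 - <<'E'
from h import *
from m2 import rep
im,d=manip.get_image('top')
P=cloud('top',d); m=(np.abs(P[...,0]-.61)<.045)&(np.abs(P[...,1]-.10)<.04)&(P[...,2]>.055)&(P[...,2]<.07)
rep('top',P[m])
E
python3 go.py .612 .106 .2 -90 55
```

```text
clock: 17.4
position: [0.612, 0.2261, 0.1995]
tcp_rot: [[0.002, 1.0, 0.001], [0.708, -0.001, -0.706], [-0.706, 0.002, -0.708]]
force: [-0.4, 0.2, -0.1]
opening: 0.0854
gripper_force: 0.0
top 387 med [0.6136 0.1023 0.0639] c [0.613  0.1014] size [0.0464 0.0453] ang 1.5
t 17.45 tcp [0.6116 0.2255 0.198 ] grasp [0.6115 0.1873 0.1598] F [-0.  -0.6 -1. ] open 0.0857 j [ 0.85  0.62 -0.2   0.49 -1.42  2.04]
target tcp [0.612  0.0618 0.231 ] shift units [ 0.014 -5.457  1.099] turn units [ 1.4547e+01 -1.0000e-02  7.0000e-03]
```

```bash
python3 -m crank '1 -.06 -.3 .1 0 0 -.97;1 -.06 -.3 .1 0 0 -.97;1 -.06 -.3 .1 0 0 -.97;1 -.06 -.3 .1 0 0 -.97;1 -.06 -.3 .1 0 0 -.97;1 -.06 -.3 .1 0 0 -.97;1 -.06 -.3 .1 0 0 -.97;1 -.06 -.3 .1 0 0 -.97;1 -.06 -.3 .1 0 0 -.97;1 -.06 -.3 .1 0 0 -.97;1 -.06 -.3 .1 0 0 -.97;1 -.06 -.3 .1 0 0 -.97;1 -.06 -.3 .1 0 0 -.97;1 .06 -.13 0 0 0 -.97;1 .06 -.13 0 0 0 -.97;1 .06 -.13 0 0 0 -.97;1 .06 -.13 0 0 0 -.97;1 .06 -.13 0 0 0 -.97;1 .06 -.13 0 0 0 -.97;1 .06 -.13 0 0 0 -.97'; python3 go.py .612 .101 .2 90 -55
```

```text
clock: 19.45
position: [0.6006, 0.0804, 0.2348]
tcp_rot: [[0.507, -0.692, -0.513], [-0.488, -0.722, 0.491], [-0.71, 0.002, -0.704]]
force: [0.3, -0.2, 0.7]
opening: 0.0855
gripper_force: 0.0
t 19.45 tcp [0.6006 0.0804 0.2348] grasp [0.5729 0.1069 0.1968] F [ 0.3 -0.2  0.7] open 0.0855 j [ 0.12  0.59  0.27 -0.6  -1.77  0.72]
target tcp [0.612  0.0568 0.231 ] shift units [ 0.379 -0.789 -0.128] turn units [ 1.348  0.561 -6.702]
```

```bash
python3 -m crank '1 .05 -.1 0 .17 .07 -.84;1 .05 -.1 0 .17 .07 -.84;1 .05 -.1 0 .17 .07 -.84;1 .05 -.1 0 .17 .07 -.84;1 .05 -.1 0 .17 .07 -.84;1 .05 -.1 0 .17 .07 -.84;1 .05 -.1 0 .17 .07 -.84;1 .05 -.1 0 .17 .07 -.84;1 0 0 0 0 0 0'; python3 go.py .6117 .097 .042 90 -55
```

```text
clock: 20.35
position: [0.6116, 0.0557, 0.2353]
tcp_rot: [[-0.001, -1.0, 0.002], [-0.574, 0.002, 0.819], [-0.819, -0.0, -0.574]]
force: [-0.6, -0.0, 0.1]
opening: 0.0856
gripper_force: 0.0
t 20.35 tcp [0.6116 0.0557 0.2353] grasp [0.6117 0.1    0.2043] F [-0.6 -0.   0.1] open 0.0856 j [-0.13  0.46  0.05 -0.96 -1.44  0.41]
target tcp [0.6117 0.0528 0.073 ] shift units [ 3.000e-03 -9.900e-02 -5.411e+00] turn units [0.001 0.004 0.014]
```

```bash
python3 -m crank '1 0 -.1 -.7 0 0 0;1 0 0 -.8 0 0 0;1 0 0 -.8 0 0 0;1 0 0 -.8 0 0 0;1 0 0 -.8 0 0 0;1 0 0 -.8 0 0 0;1 0 0 -.5 0 0 0;1 0 0 -.2 0 0 0;-1 0 0 0 0 0 0;-1 0 0 0 0 0 0;-1 0 0 0 0 0 0;-1 0 0 0 0 0 0;-1 0 0 0 0 0 0;-1 0 0 0 0 0 0;-1 0 0 0 0 0 0;-1 0 0 0 0 0 0' 50; python3 go.py .6117 .097 .042 90 -55
```

```text
clock: 21.95
position: [0.6134, 0.0537, 0.0758]
tcp_rot: [[0.007, -1.0, 0.0], [-0.574, -0.004, 0.819], [-0.819, -0.006, -0.574]]
force: [0.4, -2.6, 6.9]
opening: 0.0454
gripper_force: 51.6
t 21.95 tcp [0.6134 0.0537 0.0758] grasp [0.6134 0.098  0.0448] F [ 0.4 -2.6  6.9] open 0.0454 j [-0.14  0.68 -0.01 -1.   -1.29  0.66]
target tcp [0.6117 0.0528 0.073 ] shift units [-0.055 -0.033 -0.096] turn units [ 0.007  0.049 -0.03 ]
```

```bash
python3 -m crank '-1 0 0 .3 0 0 0;-1 0 0 .7 0 0 0;-1 0 0 .9 0 0 0;-1 0 0 .9 0 0 0;-1 0 0 .9 0 0 0;-1 0 0 .9 0 0 0;-1 0 0 .4 0 0 0;-1 -.19 -.31 .07 0 0 .97;-1 -.19 -.31 .07 0 0 .97;-1 -.19 -.31 .07 0 0 .97;-1 -.19 -.31 .07 0 0 .97;-1 -.19 -.31 .07 0 0 .97;-1 -.19 -.31 .07 0 0 .97;-1 -.19 -.31 .07 0 0 .97;-1 -.19 -.31 .07 0 0 .97;-1 -.19 -.31 .07 0 0 .97;-1 -.19 -.31 .07 0 0 .97;-1 -.19 -.31 .07 0 0 .97;-1 -.19 -.31 .07 0 0 .97'; python3 go.py .50 -.05 .22 170 -55
```

```text
clock: 23.85
position: [0.5444, -0.0578, 0.2488]
tcp_rot: [[0.566, -0.165, -0.808], [-0.091, -0.986, 0.138], [-0.819, -0.004, -0.573]]
force: [-0.0, -0.6, -1.7]
opening: 0.0453
gripper_force: 51.4
t 23.85 tcp [ 0.5444 -0.0578  0.2488] grasp [ 0.5008 -0.0504  0.2179] F [-0.  -0.6 -1.7] open 0.0453 j [ 0.11  0.68  0.22 -0.26 -2.04  1.29]
target tcp [ 0.5436 -0.0577  0.251 ] shift units [-0.027  0.004  0.071] turn units [-0.035  0.003 -0.072]
```

```bash
python3 -m crank '-1 0 0 0 -.88 .155 -.625;-1 0 0 0 -.88 .155 -.625;-1 0 0 0 -.88 .155 -.625;-1 0 0 0 -.88 .155 -.625;-1 0 0 0 -.88 .155 -.625;-1 0 0 0 -.88 .155 -.625;-1 0 0 0 -.88 .155 -.625;-1 0 0 0 -.88 .155 -.625;-1 0 0 0 -.88 .155 -.625;-1 0 0 0 -.88 .155 -.625;-1 0 0 0 -.88 .155 -.625;-1 0 0 0 -.88 .155 -.625;-1 0 0 0 -.88 .155 -.625;-1 0 0 0 -.88 .155 -.625;-1 0 0 0 -.88 .155 -.625;-1 0 0 0 -.88 .155 -.625;-1 0 0 0 -.88 .155 -.625;-1 0 0 0 -.88 .155 -.625;-1 0 0 0 -.88 .155 -.625;-1 0 0 0 -.88 .155 -.625'; python3 go.py .513 -.1166 .15 -9.6 35
```

```text
clock: 25.85
position: [0.5442, -0.0574, 0.2489]
tcp_rot: [[-0.574, -0.131, -0.808], [-0.408, 0.902, 0.143], [0.71, 0.411, -0.571]]
force: [0.0, -0.1, -1.5]
opening: 0.0458
gripper_force: 51.4
t 25.85 tcp [ 0.5442 -0.0574  0.2489] grasp [ 0.5006 -0.0497  0.2181] F [ 0.  -0.1 -1.5] open 0.0458 j [ 0.11  0.68  0.22 -0.26 -2.05 -1.33]
target tcp [ 0.5435 -0.1218  0.1942] shift units [-0.023 -2.145 -1.823] turn units [-3.556 -2.294 -3.044]
```

```bash
python3 -m crank '-1 0 -.31 -.2 -.59 -.38 -.51;-1 0 -.31 -.2 -.59 -.38 -.51;-1 0 -.31 -.2 -.59 -.38 -.51;-1 0 -.31 -.2 -.59 -.38 -.51;-1 0 -.31 -.2 -.59 -.38 -.51;-1 0 -.31 -.2 -.59 -.38 -.51;-1 0 -.29 -.6 0 0 0;-1 0 0 0 0 0 0'; python3 go.py .513 -.1166 .055 -9.6 35
```

```text
clock: 26.65
position: [0.5429, -0.1224, 0.1938]
tcp_rot: [[-0.806, 0.165, -0.569], [0.132, 0.986, 0.099], [0.577, 0.005, -0.817]]
force: [-0.9, -0.1, -1.6]
opening: 0.0452
gripper_force: 51.5
t 26.65 tcp [ 0.5429 -0.1224  0.1938] grasp [ 0.5122 -0.117   0.1497] F [-0.9 -0.1 -1.6] open 0.0452 j [ 0.05  0.57  0.01 -0.13 -1.62 -1.75]
target tcp [ 0.5435 -0.1218  0.0992] shift units [ 0.02   0.02  -3.151] turn units [-0.046 -0.03  -0.015]
```

Descend to about 20 mm above the set-down height, then look.

```bash
python3 -m crank '-1 .02 .02 -.5 -.05 -.03 -.01;-1 0 0 -.7 0 0 0;-1 0 0 -.7 0 0 0;-1 0 0 -.7 0 0 0;-1 0 0 -.5 0 0 0;-1 0 0 0 0 0 0'; python3 go.py .513 -.1166 .0324 -9.6 35
python3 - <<'E'
from h import *
im,d=manip.get_image('scene'); im2,d2=manip.get_image('top')
a=cv2.resize(im[140:280,290:480],None,fx=2.1,fy=2.1); b=cv2.resize(im2[150:290,310:500],None,fx=2.1,fy=2.1)
cv2.imwrite('pics/g4.png',np.hstack([a,b]))
E
```

```text
clock: 27.25
position: [0.544, -0.1211, 0.1006]
tcp_rot: [[-0.807, 0.165, -0.566], [0.136, 0.986, 0.094], [0.574, -0.001, -0.819]]
force: [-0.2, -0.1, -1.3]
opening: 0.0453
gripper_force: 51.5
t 27.25 tcp [ 0.544  -0.1211  0.1006] grasp [ 0.5134 -0.1161  0.0564] F [-0.2 -0.1 -1.3] open 0.0453 j [ 0.06  0.67 -0.05 -0.13 -1.45 -1.74]
target tcp [ 0.5435 -0.1218  0.0766] shift units [-0.016 -0.021 -0.8  ] turn units [ 0.008 -0.006 -0.014]
```

View pics/g4.png

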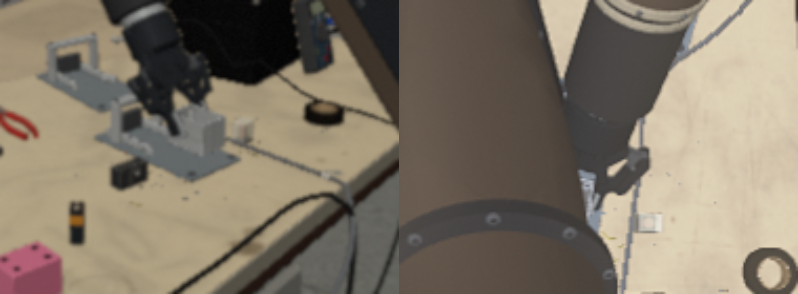

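Left half: the case (205,130) hangs level above the apron, clear of bridge and heatsink. Lower it.

```bash
python3 -m crank '-1 0 0 -.4 0 0 0;-1 0 0 -.2 0 0 0;-1 0 0 0 0 0 0' | grep -E "^force:|pos"; python3 -m crank '-1 0 0 -.06 0 0 0;-1 0 0 0 0 0 0'| grep -E "^force:|pos"; python3 -m crank '-1 0 0 -.06 0 0 0;-1 0 0 0 0 0 0'| grep -E "^force:|pos"; python3 -m crank '-1 0 0 -.05 0 0 0;-1 0 0 0 0 0 0'| grep -E "^force:|pos"
```

```text
position: [0.5445, -0.1215, 0.0839]
force: [-0.2, 0.0, -1.5]
position: [0.5451, -0.1216, 0.0829]
force: [-0.4, 0.4, -1.3]
position: [0.545, -0.1215, 0.0811]
force: [-0.2, 0.3, -1.0]
position: [0.545, -0.1215, 0.0795]
force: [-1.2, -0.3, -1.2]
```

```bash
python3 -m crank '-1 0 0 -.04 0 0 0;-1 0 0 0 0 0 0'| grep -E "^force:|pos"; python3 -m crank '-1 0 0 -.04 0 0 0;-1 0 0 0 0 0 0'| grep -E "^force:|pos"; python3 -m crank '-1 0 0 -.03 0 0 0;-1 0 0 0 0 0 0'| grep -E "^force:|pos"
```

```text
position: [0.5451, -0.1215, 0.0792]
force: [0.3, 0.7, 5.5]
position: [0.5452, -0.1215, 0.0791]
force: [0.5, 2.1, 12.9]
position: [0.5452, -0.1215, 0.0791]
force: [0.5, 1.8, 18.4]
```

```bash
python3 -m crank '-1 0 0 .06 0 0 0;1 0 0 0 0 0 0;1 0 0 0 0 0 0;1 0 0 0 0 0 0;1 0 0 0 0 0 0;1 0 0 0 0 0 0;1 0 0 0 0 0 0;1 0 0 .3 0 0 0;1 0 0 .7 0 0 0;1 0 0 .9 0 0 0;1 0 0 .9 0 0 0;1 0 0 .9 0 0 0;1 -.3 0 .5 0 0 0;1 -.3 0 0 0 0 0'; python3 go.py .41 -.1 .17 -9.6 0
python3 - <<'E'
from h import *
im,d=manip.get_image('scene'); im2,d2=manip.get_image('top')
a=cv2.resize(im[140:280,290:480],None,fx=2.1,fy=2.1); b=cv2.resize(im2[150:290,310:500],None,fx=2.1,fy=2.1)
cv2.imwrite('pics/g5.png',np.hstack([a,b]))
from m2 import rep
P=cloud('scene',d); m=(np.hypot(P[...,0]-.5,P[...,1]+.114)<.05)&(P[...,2]>.043)&(P[...,2]<.06)&(d>0)
rep('rim S',P[m])
E
```

```text
clock: 30.25
position: [0.5272, -0.1216, 0.2063]
tcp_rot: [[-0.812, 0.165, -0.559], [0.136, 0.986, 0.093], [0.567, -0.0, -0.824]]
force: [0.6, -0.2, -0.1]
opening: 0.0852
gripper_force: 0.0
t 30.25 tcp [ 0.5272 -0.1216  0.2063] grasp [ 0.497  -0.1166  0.1619] F [ 0.6 -0.2 -0.1] open 0.0852 j [ 0.06  0.53 -0.02 -0.13 -1.61 -1.76]
target tcp [ 0.41  -0.1    0.224] shift units [-3.906  0.721  0.589] turn units [-0.832 -4.955 -0.016]
rim S 164 med [ 0.4995 -0.1124  0.0484] c [ 0.5001 -0.1125] size [0.0521 0.0685] ang 80.0
```

View pics/g5.png

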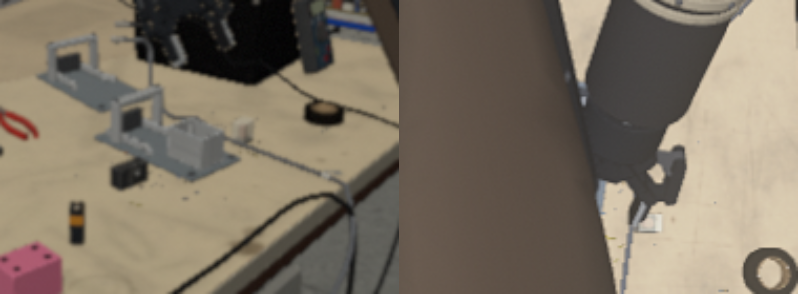

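The left half shows the case sitting open side up on the apron at (195,143), yaw about -10°, measured at (0.500, -0.113). Bystanders are in place. Next: tool upright behind the tail, fingers part open.

```bash
python3 -m crank '0 -.35 .08 .05 -.1 -.62 0;-.4 -.35 .08 .05 -.1 -.62 0;-.4 -.35 .08 .05 -.1 -.62 0;-.4 -.35 .08 .05 -.1 -.62 0;-.4 -.35 .08 0 -.1 -.62 0;-.4 -.35 .08 0 -.1 -.62 0;-.4 -.35 .08 0 -.1 -.62 0;-.4 -.35 .08 0 -.1 -.62 0;-.4 0 0 0 0 0 0' 30; python3 go.py .438 -.104 .044 -9.6 0
```

```text
clock: 31.25
position: [0.4395, -0.1024, 0.2092]
tcp_rot: [[-0.986, 0.164, -0.004], [0.164, 0.986, 0.004], [0.004, 0.003, -1.0]]
force: [-0.1, 0.3, -0.5]
opening: 0.0255
gripper_force: 0.0
t 31.25 tcp [ 0.4395 -0.1024  0.2092] grasp [ 0.4393 -0.1022  0.1552] F [-0.1  0.3 -0.5] open 0.0255 j [ 0.21  0.08 -0.59 -0.01 -0.9  -1.94]
target tcp [ 0.438 -0.104  0.098] shift units [-0.05  -0.054 -3.706] turn units [-0.029 -0.032 -0.021]
```

```bash
python3 -m crank '-.4 -.05 -.05 -.7 0 0 0;-.4 0 0 -.8 0 0 0;-.4 0 0 -.8 0 0 0;-.4 0 0 -.8 0 0 0;-.4 0 0 -.5 0 0 0;-.4 0 0 -.1 -.03 -.03 -.02;-.4 .25 -.042 0 0 0 0;-.4 .25 -.042 0 0 0 0;-.4 .25 -.042 0 0 0 0;-.4 .25 -.042 0 0 0 0;-.4 .25 -.042 0 0 0 0;-.4 .25 -.042 0 0 0 0;-.4 .25 -.042 0 0 0 0;-.4 .25 -.042 0 0 0 0;-.4 0 0 0 0 0 0'; python3 go.py .557 -.124 .044 -9.6 0
python3 - <<'E'
from h import *
im,d=manip.get_image('scene')
from m2 import rep
P=cloud('scene',d); m=(np.abs(P[...,0]-.53)<.07)&(np.abs(P[...,1]+.115)<.04)&(P[...,2]>.043)&(P[...,2]<.056)&(d>0)&(im.min(2)>90)
rep('rim S',P[m])
cv2.imwrite('pics/g6.png',cv2.resize(im[150:270,300:470],None,fx=4,fy=4))
E
```

```text
clock: 32.75
position: [0.503, -0.114, 0.0991]
tcp_rot: [[-0.986, 0.167, 0.001], [0.167, 0.986, -0.0], [-0.001, -0.0, -1.0]]
force: [-0.2, 1.1, 0.0]
opening: 0.0254
gripper_force: 0.0
t 32.75 tcp [ 0.503  -0.114   0.0991] grasp [ 0.503  -0.114   0.0451] F [-0.2  1.1  0. ] open 0.0254 j [ 0.16  0.33 -0.58  0.   -0.65 -1.9 ]
target tcp [ 0.557 -0.124  0.098] shift units [ 1.802 -0.333 -0.038] turn units [ 0.002  0.009 -0.001]
rim S 64 med [ 0.5539 -0.1     0.0491] c [ 0.5522 -0.1013] size [0.0271 0.0666] ang 57.1
```

View pics/g6.png

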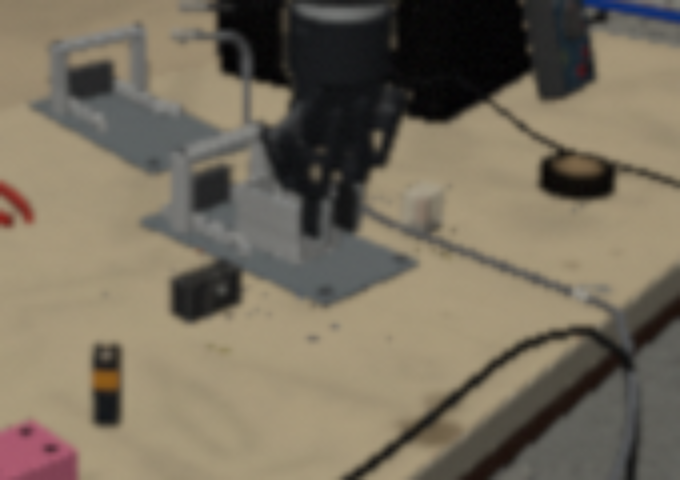

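The case (265,220) is following straight, now between the noses. Continue with force checks.

```bash
python3 -m crank '-.4 .2 -.034 0 0 0 0;-.4 .2 -.034 0 0 0 0;-.4 .2 -.034 0 0 0 0;-.4 .2 -.034 0 0 0 0;-.4 0 0 0 0 0 0'| grep -E "^force:|pos"; python3 -m crank '-.4 .2 -.034 0 0 0 0;-.4 .2 -.034 0 0 0 0;-.4 0 0 0 0 0 0'| grep -E "^force:|pos"; python3 -m crank '-.4 .15 -.025 0 0 0 0;-.4 .1 -.017 0 0 0 0;-.4 0 0 0 0 0 0'| grep -E "^force:|pos"
```

```text
position: [0.5267, -0.1181, 0.0991]
force: [-0.3, 0.4, -0.7]
position: [0.5386, -0.1201, 0.0992]
force: [0.5, 0.5, 0.1]
position: [0.5455, -0.1213, 0.0991]
force: [0.9, 0.8, 0.5]
```

```bash
for i in 1; do python3 -m crank '-.4 .1 -.017 0 0 0 0;-.4 .1 -.017 0 0 0 0;-.4 0 0 0 0 0 0'| grep -E "^force:|pos"; python3 -m crank '-.4 .08 -.013 0 0 0 0;-.4 0 0 0 0 0 0'| grep -E "^force:|pos"; python3 -m crank '-.4 .06 -.01 0 0 0 0;-.4 0 0 0 0 0 0'| grep -E "^force:|pos"; done
python3 - <<'E'
from h import *
im,d=manip.get_image('scene')
cv2.imwrite('pics/g7.png',cv2.resize(im[160:250,320:430],None,fx=6,fy=6,interpolation=cv2.INTER_CUBIC))
E
```

```text
position: [0.5516, -0.1223, 0.0991]
force: [-0.5, -0.0, 0.1]
position: [0.5537, -0.1227, 0.0991]
force: [-0.0, 0.0, -0.7]
position: [0.5554, -0.123, 0.0991]
force: [0.0, -0.4, 0.2]
```

View pics/g7.png

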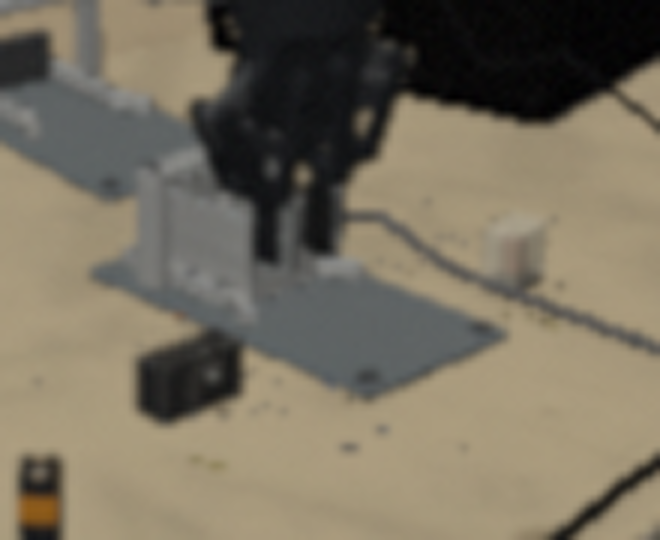

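The case (210,240) is between the rails under the bridge, with no stop contact felt yet. Creep on.

```bash
for i in 1; do python3 -m crank '-.4 .06 -.01 0 0 0 0;-.4 0 0 0 0 0 0'| grep -E "^force:|pos";python3 -m crank '-.4 .06 -.01 0 0 0 0;-.4 0 0 0 0 0 0'| grep -E "^force:|pos"; python3 -m crank '-.4 .06 -.01 0 0 0 0;-.4 0 0 0 0 0 0'| grep -E "^force:|pos";  done
```

```text
position: [0.5559, -0.1233, 0.0989]
force: [-4.9, 1.9, 2.9]
position: [0.5561, -0.1235, 0.0986]
force: [-10.4, 3.8, 7.6]
position: [0.5562, -0.1237, 0.0982]
force: [-14.1, 5.5, 10.2]
```

Firm contact at the expected place. Back off and check.

```bash
python3 -m crank '-.4 .03 -.005 .05 0 0 0;-.4 0 0 0 0 0 0;-.4 -.3 .05 0 0 0 0;-.4 -.6 .1 .2 0 0 0;-.4 -.6 .1 .6 0 0 0;-.4 -.3 0 .9 0 0 0;-.4 0 0 .9 0 0 0;-.4 0 0 .9 0 0 0;-.4 0 -.9 .5 0 0 0;-.4 0 -.9 0 0 0 0;-.4 0 -.9 0 0 0 0;-.4 0 -.9 0 0 0 0;-.4 0 -.9 0 0 0 0;-.4 0 -.9 0 0 0 0;-.4 0 -.9 0 0 0 0;-.4 0 -.9 0 0 0 0;-.4 0 -.9 0 0 0 0;-.4 0 -.9 0 0 0 0;-.4 0 -.9 0 0 0 0'|grep -E "pos|clock"
python3 - <<'E'
from h import *
from m2 import *
im,d=manip.get_image('scene'); im2,d2=manip.get_image('top')
c=cv2.resize(im[165:245,325:415],None,fx=4.4,fy=4.4,interpolation=cv2.INTER_CUBIC); t=cv2.resize(im2[175:255,350:440],None,fx=4.4,fy=4.4,interpolation=cv2.INTER_CUBIC)
cv2.imwrite('pics/g8.png',np.hstack([c,t]))
P=cloud('top',d2); u=np.array([.986,-.1668]); n=np.array([.1668,.986]); S=np.array([.6312,-.1366])
m=(np.hypot(P[...,0]-.6,P[...,1]+.131)<.06)&(P[...,2]>.044)&(P[...,2]<.056)&(d2>0)
if m.sum():
    q=P[m][:,:2]-S; s,l=q@u,q@n; print('rim s',np.percentile(s,[1,5,95,99]).round(4),'lat',np.percentile(l,[1,5,95,99]).round(4),'z',np.median(P[m][:,2]),m.sum())
    k=s<-.059; print('tail edge slope deg',np.rad2deg(np.polyfit(l[k],s[k],1)[0]) if k.sum()>5 else None,'tail s',np.median(s[k]))
for nm,b,lo_,hi_ in [('batt',(266,290,238,262),.04,.056),('clip',(230,256,184,200),.004,.02),('heats',(328,358,222,245),.008,.04),('relay',(420,440,244,266),.025,.045)]:
    rep(nm,comp(P,d2,b,lo_,hi_))
E
```

```text
clock: 37.15
position: [0.5077, -0.4149, 0.2209]
rim s [-0.0646 -0.0642 -0.0016 -0.0005] lat [-0.0406 -0.0227  0.0254  0.0461] z 0.05105587402218331 138
tail edge slope deg -0.6781252357257219 tail s -0.063126928495839
batt 82 med [0.4966 0.1522 0.047 ] c [0.4974 0.1521] size [0.0166 0.0255] ang 34.8
clip 56 med [0.639  0.2455 0.0086] c [0.6394 0.2476] size [0.009 0.048] ang 6.2
heats 109 med [ 0.531  -0.0092  0.0281] c [ 0.534  -0.0061] size [0.0499 0.0248] ang 87.7
relay 113 med [ 0.4883 -0.2132  0.0331] c [ 0.4875 -0.214 ] size [0.0283 0.0213] ang 87.3
```

View pics/g8.png

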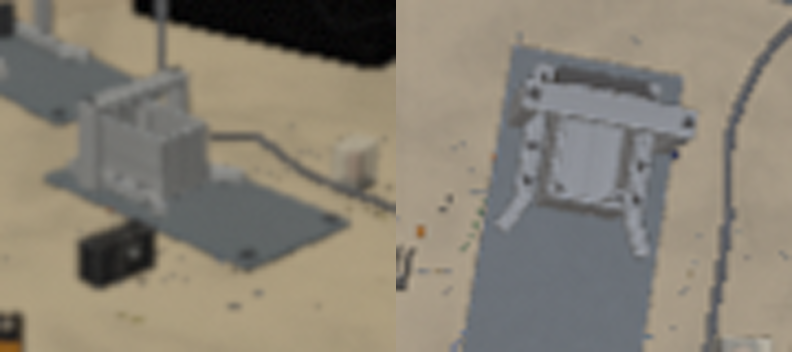

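The case sits open side up between the rails (right half, (585,160)). Its end is at the stop: tail at -64 mm, rim at 51 mm, square within about 0.7°, and the bystanders haven't moved. Handing in.

```bash
python3 -c "
from bench import manip
print(manip.close_job())"
```

```text
the job is handed in; nothing more can be done
None
```

The job is handed in at about 37 s of the 72 s: the case was stood on its end, released, turned on from the other side, then pushed home open side up against the end stop. The final images show it square to within about 1° and the battery, clip, relay and heatsink unmoved; no verdict came back when I handed it in.

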